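Put the guitar maker's bench tools back in their cradles

ROBOT

A 6-joint arm with a two-finger parallel gripper is mounted at the origin on the work surface. World frame = base frame: x ahead of the robot, y to its left, z up, the work surface at z = 0. Lengths are in m, angles in rad, forces in N, time in s.
With the tool pointing down it reaches from about 0.275 to 0.75 m from the base axis. Payload 10.2 kg.
Tool frame: the origin (TCP) lies at the centre of the arm's flange, where the gripper is bolted on; the fingertips stand 166 mm ahead of it and the grasp point (between the pads) lies arm.grasp_offset ahead of it (arm.grasp_offset is the distance from the TCP to the grasp point, in m); z points along the fingers, y is the line along which they close (so a half turn about z gives the same grasp; the last joint's range is limited). The gripper opens to 88 mm and grips with 3 to 60 N. Pads are 18 mm wide; open, the fingers measure 123 mm over their backs; the gripper's body (75 mm by 187 mm) begins 45 mm behind the grasp point.
Start: joints at [1.105, 0.313, 1.498, -0, 1.331, -0.223], TCP at [0.126, 0.51, 0.405] pointing down, gripper open.
Joint ranges: [-2.94, 2.94], [-0.97, 2.17], [0.19, 2.56], [-1.23, 4.37], [0.02, 3.11], [-2.88, 2.88]. Speed limits (rad/s): [2.39, 2.39, 3.01, 3.14, 3.14, 3.14].

INTERFACE

Orientations are given as a 3x3 rotation matrix whose columns are the frame's x, y, z axes.
In Python, from bench import arm gives the robot as it stands.
- The arm moves only by the tool jog_arm, never from a script. Its argument "deltas" is a list of rows, each a list of 3 entries, a list of its own where there are three numbers: the opening, from 0 (shut) to 1 (fully open), then the shift along the world's x, y, z in mm, then the turn, a rotation vector about the world's x, y, z in rad. A call has 1 to 20 rows; each row shifts and turns the commanded pose from where the row before left it; what a row does not reach is not made up. A row lasts 1/12 s, in which the tool goes at most 41.7 mm and 7.16 degrees, less where a joint would pass 70% of its speed; a pose out of reach is approached as far as the arm can. A call with a gripper value outside its range is refused whole. The fingers move at their own pace and stop on an object; the grip force is fixed at half the most. Time passes only in rows, so rows that do not move let the fingers close. It gives the time, the measured TCP pose, the force, the opening and the grip force at its end, in the units of the state.
- arm.state(): the state, without advancing time (a new reading comes with each control period).
- arm.capture(name): name is "scene" or "side" or "wrist"; returns a dict with "img" (480x640x3 uint8, red, green, blue), "fx", "fy", "cx", "cy" (pixels), "k1" (the pictures are not rectified: a ray, as slopes to the right and down, at radius r is drawn at 1 + k1 r^2 times it, then the intrinsics apply), "R" (3x3) and "t" (3): a world point X has camera coordinates R X + t. Camera axes: x right, y down, z forward; pixel columns grow to the right and rows downward; lengths in m; the calibration is good to about 2 mm. A picture is of the moment at which its call begins. There is no depth.
- arm.hand_in(): hands the job in; it is judged then, once.
The state is a dict: "t": time; "q": joint angles; "dq": joint speeds; "joint_torque": joint torques, N m; "ee_pos": TCP position; "tool_rot": TCP orientation; "contact_force": force on the tool from outside, world axes, zero at the start; "moment": the same for the moment, N m; "grip_width": finger opening in m; "grip_force": force on a finger pad.
Only numpy, scipy, OpenCV 4.12 (cv2) and the standard library are available. Lean on these libraries where they do the work, as an engineer would, in place of code of your own. Each camera call takes 0.05 s, during which the arm holds its last target. There are 200 camera calls.

TASK

Tidy the guitar maker's bench: put the blue thumb plane, the green sanding block, the jar of glue with the red lid and the yellow spool clamp each into its own plywood cradle, the one whose recess shows the tool's outline in the tool's colour. Each must stand upright and sit fully down in its recess, and the jar and the clamp must not be knocked over on the way.

Things in the scene. Friction and masses are not known exactly. Their poses are not given: they have to be found in the camera images.
- plane: Small blue hand plane, sole down, 0.3-0.5 kg. Sole 96 mm long (x), 34 wide (y), 8 thick; blue body in the middle 60 long, 42 wide, 34 high, upright sides: grasp it across y (42 mm). Brass knob at +x (to 26 mm high), dark wooden block at -x (to 28), thin blade and screw on top (to 44). Origin: centre of the underside; z up. Either way round fits.
- sander: Sanding block, green with a cork sole, a plain block 84 mm (x) by 56 mm (y) by 38 mm high, 0.13 to 0.23 kg. Grasp across y (56 mm). Origin: centre of the underside; z up. Either way round fits its cradle.
- gluejar: Closed upright amber glass jar of glue, 58 mm in diameter up to 50 mm high, with a red lid 55 mm in diameter from 56 to 72 mm high; 72 mm high in all, 0.15 to 0.29 kg. Any yaw will do. Origin: centre of the underside; z up.
- spoolclamp: Spool clamp standing upright: two yellow wooden spools 40 mm in diameter on a 10 mm steel rod; the lower spool from 0 to 26 mm high, the upper from 70 to 94 mm, a small brass wing nut above, 106 mm high in all; 0.17 to 0.33 kg. Grasp it by the upper spool. Any yaw will do. Origin: centre of the underside; z up.
- plane_cradle: The plane's cradle: plywood plate 122 mm (x) by 68 mm (y), 11 mm thick, with a recess 110 mm (x) by 56 mm (y) on whose floor the plane's outline is painted blue. Fixed. Origin: centre of the underside, on the bench top; z up. Recess floor 4 mm and plate top 11 mm above the origin; 7 mm of play all round the tool. The plane's long axis goes along x.
- sander_cradle: The sanding block's cradle: plywood plate 110 mm (x) by 82 mm (y), 11 mm thick, with a recess 98 mm (x) by 70 mm (y) with a green rectangle painted on its floor. Fixed. Origin: centre of the underside, on the bench top; z up. Recess floor 4 mm and plate top 11 mm above the origin; 7 mm of play all round the tool. The block's long axis goes along x.
- jar_cradle: The glue jar's cradle: square plywood plate 88 mm wide, 11 mm thick, with a round recess 72 mm in diameter with a red disc 58 mm in diameter painted on its floor. Fixed. Origin: centre of the underside, on the bench top; z up. Recess floor 4 mm and plate top 11 mm above the origin; 7 mm of play all round the tool. 
- clamp_cradle: The spool clamp's cradle: square plywood plate 72 mm wide, 11 mm thick, with a round recess 54 mm in diameter with a yellow disc 40 mm in diameter painted on its floor. Fixed. Origin: centre of the underside, on the bench top; z up. Recess floor 4 mm and plate top 11 mm above the origin; 7 mm of play all round the tool. 
Things that resemble listed ones, but are neither listed nor needed, are in the scene too. There is more than one size of the plane; the job needs the smaller. What is shaped like the jar_cradle but pink or purple is not meant.

How it is judged:
By the outcome, as a careful person would: the job done as asked, in the order asked, and still so for the second after the job is handed in, with the robot touching nothing.
It also fails if it takes over 106 s, if anything falls off the work surface, if the arm or the gripper's body presses on something with over 40 N, if the wrist force passes 120 N, or if a joint passes its speed limit or range.

## Working session

There is one attempt and no reset: what is moved stays moved. The work goes in short steps, Python scripts to look and compute and a tool call to move; the robot and the scene stay as the last step left them, time stands still between calls to the robot, and variables do not carry over. Pictures are saved under pics/ and viewed, at most 14 in all, crops included, and the job is handed in when it is done.

Besides the shell and the picture viewer there is one more tool, called after ">>>" as name(argument=value, ...) on one line, values as JSON. jog_arm: Moves the arm, as the interface text tells. Its arguments: {"type":"object","properties":{"deltas":{"type":"array"}},"required":["deltas"]}

```bash
ls; mkdir -p pics
python3 - <<'E'
from bench import arm
import cv2,pickle
s=arm.state();print(s['t'],s['ee_pos'],s['tool_rot'],s['grip_width'],arm.grasp_offset)
d={}
for n in ("scene","side","wrist"):
    c=arm.capture(n);d[n]=c
    cv2.imwrite(f"pics/{n}0.png",c["img"][:,:,::-1]);print(n,c['R'],c['t'],c['fx'],c['k1'])
pickle.dump(d,open('d0.pkl','wb'))
E
```

```text
pics
0.0 [0.12620998 0.50957507 0.40415519] [[-9.70667517e-01  2.40425087e-01 -5.90840923e-04]
 [ 2.40425620e-01  9.70666920e-01 -1.11888749e-03]
 [ 3.04501117e-04 -1.22812104e-03 -9.99999199e-01]] 0.08783064751555068 0.1473
scene [[ 0.85791589  0.51367857  0.01070733]
 [ 0.39707123 -0.64965179 -0.64829545]
 [-0.32605944  0.56043454 -0.76131358]] [-0.45230574 -0.24977488  1.73676135] 586.3344091035294 -0.004654397682137015
side [[ 0.85797754 -0.51307801 -0.02501003]
 [-0.28124604 -0.42844782 -0.85868104]
 [ 0.42985487  0.74376302 -0.51189976]] [-0.53702431  0.15462161  1.21955895] 520.3638961399969 -0.13532774592585475
wrist [[ 2.39639920e-01  9.70861690e-01 -5.35434548e-04]
 [ 9.37240753e-01 -2.31197241e-01  2.61012657e-01]
 [ 2.53283399e-01 -6.30508834e-02 -9.65335230e-01]] [-0.52577916 -0.03580995  0.38881329] 395.433628364134 -0.05016712537872153
```

View pics/scene0.png

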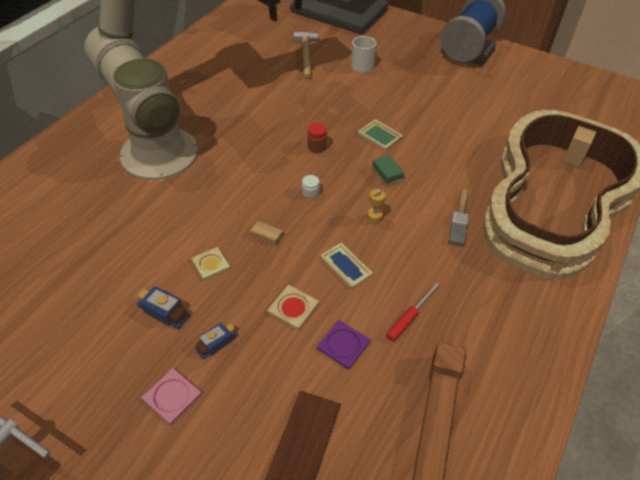

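View pics/side0.png

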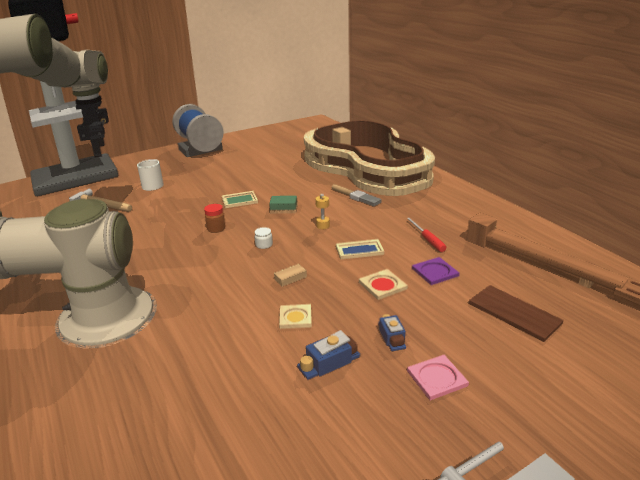

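The scene view shows these (pixel col, row):
- **Tools:** jar (317,138), sander (388,169), clamp (376,205), small plane (216,339).
- **Cradles:** sander (380,133), plane (346,264), jar (293,307), clamp (210,263).
- **Decoys:** large plane (163,306), and the pink and purple plates.

The side view shows the same things, with the small plane at (392,332).

```bash
cat > h.py <<'E'
import numpy as np,cv2
def proj(c,X):
    p=np.asarray(X,float)@np.array(c['R']).T+c['t']; s=p[:,:2]/p[:,2:]
    s=s*(1+c['k1']*(s**2).sum(1,keepdims=True))
    return s*[c['fx'],c['fy']]+[c['cx'],c['cy']]
def ray(c,uv,z):
    uv=np.asarray(uv,float).reshape(-1,2); d=(uv-[c['cx'],c['cy']])/[c['fx'],c['fy']]; s=d.copy()
    for _ in range(10): s=d/(1+c['k1']*(s**2).sum(1,keepdims=True))
    R=np.array(c['R']); o=-R.T@c['t']; v=np.c_[s,np.ones(len(s))]@R
    return o+v*((z-o[2])/v[:,2])[:,None]
H={'red':[(0,8),(172,180)],'green':[(45,95)],'blue':[(100,125)],'yellow':[(15,30)]}
def mask(c,col,smin=110,vmin=40):
    h=cv2.cvtColor(c['img'],cv2.COLOR_RGB2HSV); m=0
    for a,b in H[col]: m=m|cv2.inRange(h,(a,smin,vmin),(b,255,255))
    return m
def blobs(c,m,z,amin=60):
    out=[]
    for k in cv2.findContours(m,cv2.RETR_EXTERNAL,cv2.CHAIN_APPROX_NONE)[0]:
        if cv2.contourArea(k)<amin: continue
        P=ray(c,k,z)[:,:2]*1000; r=cv2.minAreaRect(P.astype(np.float32))
        out.append((k.reshape(-1,2).mean(0).round().astype(int).tolist(),np.round(r[0]).tolist(),np.round(r[1]).tolist(),round(r[2])))
    return out
E
python3 - <<'E'
from h import *;import pickle
d=pickle.load(open('d0.pkl','rb'))
for n in('scene','side'):
    c=d[n];print(n,(-np.array(c['R']).T@c['t']).round(2))
    for col,s,v in(('red',190,110),('green',90,20),('blue',110,20),('yellow',170,130)):
        for b in blobs(c,mask(c,col,s,v),0.004):print(col,b)
print("wrist")
cv2.imwrite('pics/w.png',d['wrist']['img'][:,:,::-1])
E
```

```text
scene [ 1.05 -0.9   1.17]
red ([401, 324], [870.0, -165.0], [104.0, 24.0], 80)
red ([293, 307], [630.0, -259.0], [47.0, 45.0], 31)
red ([316, 130], [348.0, 330.0], [49.0, 67.0], 31)
blue ([346, 265], [677.0, -85.0], [30.0, 85.0], 68)
blue ([481, 14], [533.0, 1265.0], [127.0, 211.0], 2)
side [-0.02 -1.12  0.74]
blue ([189, 116], [679.0, 1498.0], [290.0, 90.0], 57)
wrist
```

View pics/wrist0.png

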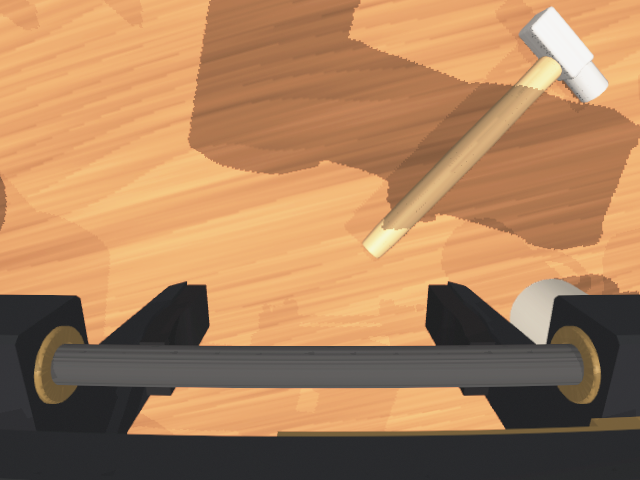

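The wrist view shows only the hammer (pixels 360-600, 10-260) and the fingers. No tool is in sight.

Run:
```python
from h import *;import pickle
d=pickle.load(open('d0.pkl','rb'))
P={'scene':dict(jar=(317,131),san=(386,164),sanside=(392,176),sanc=(380,134),cl=(376,194),clc=(210,263),pl=(209,340),pc=(346,264),jc=(293,307),wood=(250,200)),
'side':dict(jar=(214,210),san=(283,199),sanside=(283,207),sanc=(240,199),cl=(322,200),clc=(295,316),pl=(397,330),pc=(360,249),jc=(383,284),wood=(200,280))}
for n in P:
    hh=cv2.cvtColor(d[n]['img'],cv2.COLOR_RGB2HSV)
    print(n,{k:hh[v[1],v[0]].tolist() for k,v in P[n].items()})
def roi(c,u,v,r,f):
    h=cv2.cvtColor(c['img'],cv2.COLOR_RGB2HSV).astype(int); m=f(h).astype(np.uint8)*255
    z=np.zeros_like(m); z[v-r:v+r,u-r:u+r]=m[v-r:v+r,u-r:u+r]; return z
G=lambda h:(abs(h[...,0]-75)<25)&(h[...,1]>60)
B=lambda h:(abs(h[...,0]-112)<15)&(h[...,1]>80)
R=lambda h:((h[...,0]<5)|(h[...,0]>170))&(h[...,1]>200)&(h[...,2]>90)
Y=lambda h:(h[...,0]>16)&(h[...,0]<30)&(h[...,1]>165)
for n in P:
  for k,z,f,r in(('sanc',.004,G,22),('san',.019,G,20),('jc',.004,R,25),('jar',.066,R,20),('pc',.004,B,25),('pl',.004,B,25),('clc',.004,Y,15),('cl',.082,Y,12)):
    print(n,k,blobs(d[n],roi(d[n],*P[n][k],r,f),z,25))
```

```text
scene {'jar': [1, 198, 171], 'san': [64, 78, 98], 'sanside': [56, 68, 79], 'sanc': [62, 81, 98], 'cl': [18, 141, 128], 'clc': [22, 165, 181], 'pl': [17, 31, 154], 'pc': [109, 112, 98], 'jc': [2, 192, 177], 'wood': [13, 156, 141]}
side {'jar': [2, 190, 228], 'san': [60, 70, 131], 'sanside': [50, 68, 94], 'sanc': [62, 71, 133], 'cl': [18, 165, 227], 'clc': [21, 160, 231], 'pl': [18, 29, 150], 'pc': [111, 107, 126], 'jc': [1, 186, 228], 'wood': [12, 147, 191]}
scene sanc [([380, 135], [523.0, 412.0], [47.0, 77.0], 76)]
scene san [([387, 167], [612.0, 278.0], [58.0, 83.0], 57)]
scene jc []
scene jar []
scene pc [([346, 266], [677.0, -85.0], [34.0, 88.0], 69)]
scene pl [([220, 337], [533.0, -414.0], [33.0, 65.0], 13)]
scene clc [([210, 263], [386.0, -255.0], [27.0, 28.0], 46)]
scene cl [([376, 197], [663.0, 96.0], [38.0, 52.0], 12)]
side sanc [([239, 199], [523.0, 416.0], [45.0, 79.0], 75)]
side san [([283, 202], [621.0, 281.0], [90.0, 84.0], 56)]
side jc []
side jar []
side pc [([359, 249], [677.0, -82.0], [31.0, 89.0], 69)]
side pl [([391, 329], [553.0, -401.0], [62.0, 40.0], 71)]
side clc []
side cl [([321, 203], [658.0, 89.0], [42.0, 33.0], 59)]
```

>>> jog_arm(deltas=[[1,[25,-28,0],[0,0,-0.05]],[1,[25,-28,0],[0,0,-0.05]],[1,[25,-28,0],[0,0,-0.05]],[1,[25,-28,0],[0,0,-0.05]],[1,[25,-28,0],[0,0,-0.05]],[1,[25,-28,0],[0,0,-0.05]],[1,[25,-28,0],[0,0,-0.05]],[1,[25,-28,0],[0,0,-0.05]],[1,[25,-28,0],[0,0,-0.05]],[1,[25,-28,0],[0,0,-0.05]],[1,[25,-28,0],[0,0,-0.05]],[1,[25,-28,0],[0,0,-0.05]],[1,[25,-28,0],[0,0,-0.05]],[1,[25,-28,0],[0,0,-0.05]],[1,[5,-40,-5],[0,0,-0.05]],[1,[5,-40,-5],[0,0,-0.05]],[1,[5,-40,-5],[0,0,-0.05]],[1,[5,-40,-5],[0,0,-0.05]],[1,[5,-40,-5],[0,0,-0.05]],[1,[5,-40,-5],[0,0,-0.05]]])

```text
t: 1.82
ee_pos: [0.506, -0.1244, 0.3744]
tool_rot: [[-0.32, 0.948, -0.0], [0.948, 0.32, 0.0], [0.0, -0.0, -1.0]]
contact_force: [1.3, -0.4, 0.6]
grip_width: 0.088
grip_force: 0.0
```

>>> jog_arm(deltas=[[1,[5,-40,0],[0,0,0]],[1,[5,-40,0],[0,0,0]],[1,[5,-40,0],[0,0,0]],[1,[5,-40,0],[0,0,0]],[1,[5,-40,0],[0,0,0]],[1,[5,-40,0],[0,0,0]],[1,[5,-40,0],[0,0,0]],[1,[0,0,0],[0,0,0]],[1,[0,0,0],[0,0,0]]])

```text
t: 2.57
ee_pos: [0.5408, -0.4041, 0.3731]
tool_rot: [[-0.32, 0.947, -0.001], [0.947, 0.32, 0.002], [0.002, -0.001, -1.0]]
contact_force: [0.5, 0.6, -0.1]
grip_width: 0.088
grip_force: 0.0
```

```bash
cat >> h.py <<'E'
def look(name,tag):
    from bench import arm; import pickle
    c=arm.capture(name); cv2.imwrite(f'pics/{tag}.png',c['img'][:,:,::-1]); pickle.dump(c,open(f'{tag}.pkl','wb'))
    s=arm.state(); T=s['tool_rot']; print('t',s['t'],'ee',(np.array(s['ee_pos'])*1000).round(1),'ty',np.degrees(np.arctan2(T[1][1],T[0][1])).round(1),'q',np.round(s['q'],2),'F',np.round(s['contact_force'],1),s['grip_width'])
    return c
def show(c,fs,amin=200):
    pass
E
python3 -c "
from h import *
look('wrist','w1')"
```

```text
t 2.6167 ee [ 541.2 -402.6  373.8] ty 18.8 q [-0.81  0.68  1.02  0.    1.45 -1.14] F [ 0.4  0.7 -0.4] 0.08777507433219733
```

View pics/w1.png

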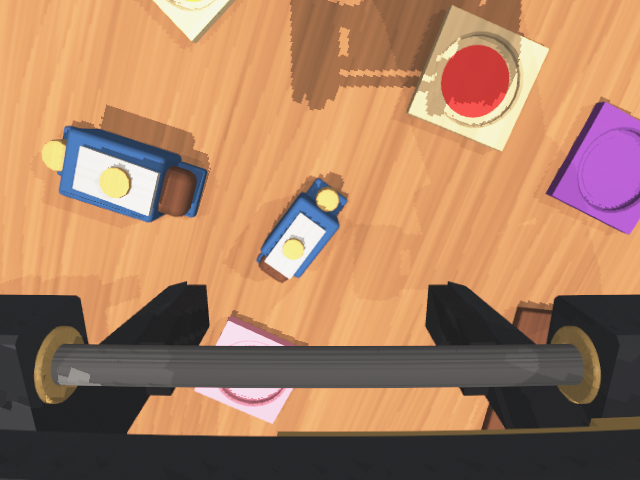

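The wrist view shows the small blue plane at about (302,232): knob at (327,200), dark block at (272,268). The large one is at (120,175) and the jar cradle's red disc at (475,82).

```bash
cat >> h.py <<'E'
def roim(c,box,f):
    h=cv2.cvtColor(c['img'],cv2.COLOR_RGB2HSV).astype(int); m=f(h).astype(np.uint8)*255
    z=np.zeros_like(m); a,b,e,g=box; z[b:g,a:e]=m[b:g,a:e]; return z
FB=lambda h:(abs(h[...,0]-108)<15)&(h[...,1]>80)
FW=lambda h:(h[...,1]<40)&(h[...,2]>120)
FR=lambda h:((h[...,0]<6)|(h[...,0]>170))&(h[...,1]>150)&(h[...,2]>90)
FG=lambda h:(abs(h[...,0]-70)<25)&(h[...,1]>60)
FY=lambda h:(h[...,0]>16)&(h[...,0]<32)&(h[...,1]>90)&(h[...,2]>100)
E
python3 - <<'E'
from h import *;import pickle
c=pickle.load(open('w1.pkl','rb'))
hh=cv2.cvtColor(c['img'],cv2.COLOR_RGB2HSV)
for p in((327,200),(293,250),(300,215),(272,268),(320,150),(475,82),(185,5)):print(p,hh[p[1],p[0]])
m=roim(c,(240,165,360,290),FB);print(blobs(c,m,.034,100),blobs(c,m,.008,100))
m=roim(c,(240,165,360,290),FW);print('white',blobs(c,m,.036,100))
m=roim(c,(240,165,360,290),FY);print('y',blobs(c,m,.026,40),blobs(c,m,.042,40))
print('jc',blobs(c,roim(c,(400,0,560,150),FR),.004))
E
```

```text
(327, 200) [ 27 105 247]
(293, 250) [ 27 105 247]
(300, 215) [ 30   2 245]
(272, 268) [  9 139 152]
(320, 150) [ 14 134 238]
(475, 82) [  1 185 203]
(185, 5) [ 30  24 247]
[([306, 226], [533.0, -418.0], [87.0, 42.0], 72)] [([306, 226], [534.0, -425.0], [94.0, 45.0], 72)]
white [([295, 245], [531.0, -431.0], [52.0, 28.0], 72)]
y [([293, 249], [530.0, -437.0], [17.0, 17.0], 19), ([327, 199], [544.0, -387.0], [19.0, 20.0], 64)] [([293, 249], [530.0, -432.0], [16.0, 16.0], 19), ([327, 199], [542.0, -384.0], [18.0, 19.0], 64)]
jc [([475, 80], [630.0, -255.0], [57.0, 57.0], 20)]
```

>>> jog_arm(deltas=[[1,[-1.5,-3.5,-25],[0,0,-0.107]],[1,[-1.5,-3.5,-25],[0,0,-0.107]],[1,[-1.5,-3.5,-25],[0,0,-0.107]],[1,[-1.5,-3.5,-25],[0,0,-0.107]],[1,[-1.5,-3.5,-25],[0,0,-0.107]],[1,[-1.5,-3.5,-25],[0,0,-0.107]],[1,[0,0,-14],[0,0,0]],[1,[0,0,-14],[0,0,0]],[1,[0,0,-14],[0,0,0]],[1,[0,0,-3],[0,0,0]],[1,[0,0,0],[0,0,0]],[0,[0,0,0],[0,0,0]],[0,[0,0,0],[0,0,0]],[0,[0,0,0],[0,0,0]],[0,[0,0,0],[0,0,0]],[0,[0,0,0],[0,0,0]],[0,[0,0,0],[0,0,0]],[0,[0,0,0],[0,0,0]],[0,[0,0,0],[0,0,0]]])

```text
t: 4.2
ee_pos: [0.5323, -0.4234, 0.1798]
tool_rot: [[0.309, 0.951, 0.0], [0.951, -0.309, -0.0], [-0.0, 0.0, -1.0]]
contact_force: [-0.2, 0.1, 0.1]
grip_width: 0.042
grip_force: 30.0
```

>>> jog_arm(deltas=[[0,[0,0,30],[0,0,0]],[0,[0,0,40],[0,0,0]],[0,[16,33,10],[0,0,0]],[0,[16,33,10],[0,0,0]],[0,[16,33,10],[0,0,0]],[0,[16,33,10],[0,0,0]],[0,[16,33,0],[0,0,0]],[0,[16,33,0],[0,0,0]],[0,[12,26,0],[0,0,0]],[0,[0,0,0],[0,0,0]],[0,[0,0,0],[0,0,0]],[0,[0,0,0],[0,0,0]]])

```text
t: 5.2
ee_pos: [0.64, -0.1999, 0.289]
tool_rot: [[0.309, 0.951, -0.001], [0.951, -0.309, 0.0], [-0.0, -0.001, -1.0]]
contact_force: [0.3, 0.6, -3.7]
grip_width: 0.0421
grip_force: 30.0
```

Run:
```python
from h import *
c=look('wrist','w2')
print('blue4',blobs(c,roim(c,(0,0,640,290),FB),.004,100))
print('red',blobs(c,roim(c,(0,0,640,290),FR),.004,100))
```

```text
t 5.25 ee [ 639.8 -200.4  289.2] ty -18.1 q [-0.48  0.73  1.15 -0.    1.27 -0.16] F [ 0.6 -1.4 -4.7] 0.04186625001223264
blue4 [([317, 239], [638.0, -204.0], [72.0, 86.0], 72), ([316, 40], [677.0, -82.0], [42.0, 96.0], 69)]
red [([633, 83], [866.0, -167.0], [103.0, 10.0], 82)]
```

View pics/w2.png

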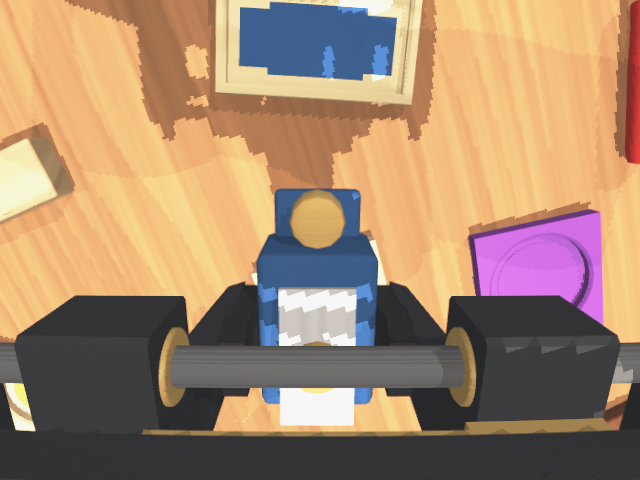

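The wrist view shows the plane held square in the gripper, with its sole end at row 189. The plane cradle's blue outline is at (316,40).

Run:
```python
from h import *;import pickle
c=pickle.load(open('w2.pkl','rb'))
p=ray(c,[(317,189)],.116)[0][:2]*1000-[639.8,-200.4]; print(p@[.309,.951],p@[.951,-.309])
```

```text
47.42306110183536 -0.7282339065943035
```

>>> jog_arm(deltas=[[0,[2.85,9.1,-5],[0,0,0.117]],[0,[2.85,9.1,-5],[0,0,0.117]],[0,[2.85,9.1,-5],[0,0,0.117]],[0,[2.85,9.1,-5],[0,0,0.117]],[0,[2.85,9.1,-5],[0,0,0.117]],[0,[2.85,9.1,-5],[0,0,0.117]],[0,[2.85,9.1,-5],[0,0,0.117]],[0,[2.85,9.1,-5],[0,0,0.117]],[0,[2.85,9.1,-5],[0,0,0.117]],[0,[2.85,9.1,-5],[0,0,0.117]],[0,[2.85,9.1,-5],[0,0,0.117]],[0,[2.85,9.1,-5],[0,0,0.117]],[0,[2.85,9.1,-5],[0,0,0.117]],[0,[0,0,-13],[0,0,0]],[0,[0,0,-12],[0,0,0]],[0,[0,0,0],[0,0,0]],[0,[0,0,0],[0,0,0]]])

```text
t: 6.67
ee_pos: [0.6769, -0.0821, 0.1985]
tool_rot: [[-0.933, 0.359, -0.002], [0.359, 0.933, 0.001], [0.002, -0.0, -1.0]]
contact_force: [0.7, 0.1, -3.5]
grip_width: 0.0417
grip_force: 30.0
```

>>> jog_arm(deltas=[[0,[0,0,-5],[0,0,0]],[0,[0,0,-4],[0,0,0]],[0,[0,0,-3],[0,0,0]],[0,[0,0,-2],[0,0,0]],[0,[0,0,0],[0,0,0]]])

```text
t: 7.08
ee_pos: [0.6772, -0.0811, 0.1852]
tool_rot: [[-0.934, 0.356, -0.001], [0.356, 0.934, 0.0], [0.001, -0.0, -1.0]]
contact_force: [-0.3, -0.5, -4.2]
grip_width: 0.0418
grip_force: 30.0
```

>>> jog_arm(deltas=[[0,[0,0,-1.2],[0,0,0]],[0,[0,0,0],[0,0,0]],[1,[0,0,0],[0,0,0]],[1,[0,0,0],[0,0,0]],[1,[0,0,0],[0,0,0]],[1,[0,0,0],[0,0,0]],[1,[0,0,0],[0,0,0]],[1,[0,0,20],[0,0,0]],[1,[0,0,40],[0,0,0]],[1,[0,0,40],[0,0,0]],[1,[0,0,40],[0,0,0]],[1,[0,0,20],[0,0,0]],[1,[0,0,0],[0,0,0]],[1,[0,0,0],[0,0,0]]])

```text
t: 8.25
ee_pos: [0.6772, -0.081, 0.3453]
tool_rot: [[-0.935, 0.356, 0.002], [0.356, 0.935, -0.001], [-0.002, 0.0, -1.0]]
contact_force: [-0.4, 1.0, -1.3]
grip_width: 0.0882
grip_force: 0.0
```

Run:
```python
from h import *
c=look('wrist','w3')
```

```text
t 8.3 ee [677.1 -81.1 343.5] ty 69.2 q [-0.29  0.71  1.03 -0.    1.4  -1.5 ] F [-0.3  0.2 -0.6] 0.08834808575894885
```

View pics/w3.png

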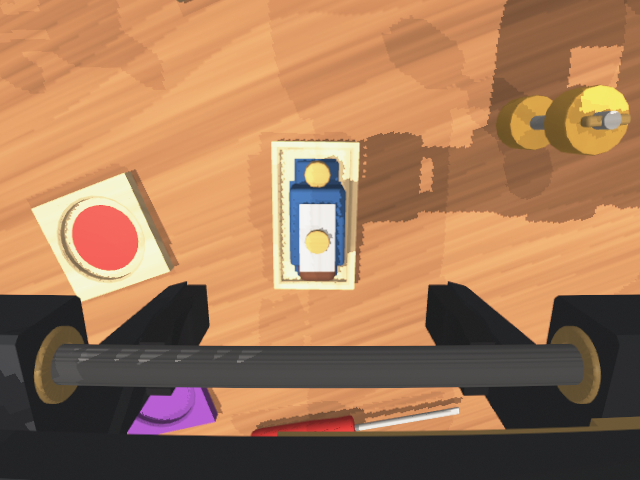

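The wrist view shows the plane seated inside its cradle, upright, at (317,225). The clamp is at the upper right.

>>> jog_arm(deltas=[[1,[-7,40,0],[0,0,-0.023]],[1,[-7,40,0],[0,0,-0.023]],[1,[-7,40,0],[0,0,-0.023]],[1,[-7,40,0],[0,0,-0.023]],[1,[-7,40,0],[0,0,-0.023]],[1,[-7,40,0],[0,0,-0.023]],[1,[-7,40,0],[0,0,-0.023]],[1,[-7,40,0],[0,0,-0.023]],[1,[-7,40,0],[0,0,-0.023]],[1,[0,0,0],[0,0,0]],[1,[0,0,0],[0,0,0]]])

```text
t: 9.22
ee_pos: [0.6135, 0.2808, 0.3422]
tool_rot: [[-0.843, 0.538, -0.003], [0.538, 0.843, -0.001], [0.002, -0.003, -1.0]]
contact_force: [0.5, 0.0, -0.4]
grip_width: 0.0881
grip_force: 0.0
```

Run:
```python
from h import *
c=look('wrist','w4')
m=roim(c,(0,0,640,290),FG)
print('green .038',blobs(c,m,.038,100));print('green .004',blobs(c,m,.004,100))
print('yel .094',blobs(c,roim(c,(0,0,640,290),FY),.094,150))
```

```text
t 9.2667 ee [614.1 279.2 342.5] ty 57.4 q [ 0.25  0.7   1.06 -0.    1.38 -0.75] F [ 0.  -0.   0.9] 0.08836383832144434
green .038 [([308, 236], [616.0, 272.0], [55.0, 83.0], 57), ([405, 38], [534.0, 403.0], [50.0, 60.0], 77)]
green .004 [([308, 236], [623.0, 266.0], [61.0, 92.0], 57), ([405, 38], [531.0, 413.0], [56.0, 67.0], 77)]
yel .094 [([53, 268], [535.0, 133.0], [6.0, 48.0], 1), ([579, 263], [709.0, 418.0], [7.0, 77.0], 0), ([315, 133], [555.0, 318.0], [8.0, 53.0], 0), ([453, 46], [558.0, 405.0], [26.0, 46.0], 50)]
```

View pics/w4.png

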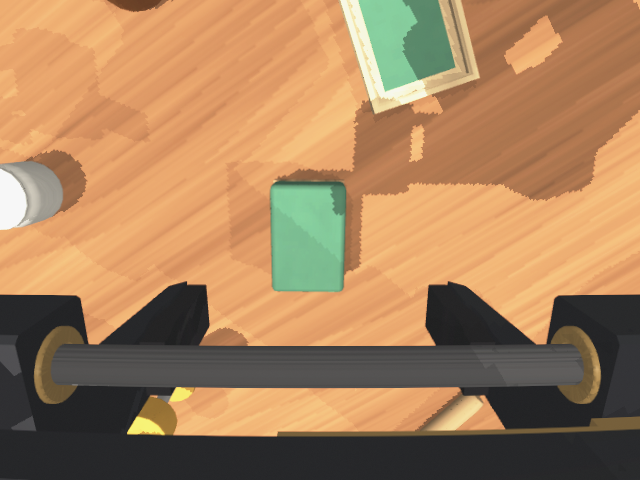

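The wrist view shows the sander at (308,236), square to the gripper, and the green cradle at the top, partly cut off.

>>> jog_arm(deltas=[[1,[1,-3.5,-25],[0,0,0]],[1,[1,-3.5,-35],[0,0,0]],[1,[0,0,-35],[0,0,0]],[1,[0,0,-35],[0,0,0]],[1,[0,0,-20],[0,0,0]],[1,[0,0,-12],[0,0,0]],[1,[0,0,-2],[0,0,0]],[1,[0,0,0],[0,0,0]],[0,[0,0,0],[0,0,0]],[0,[0,0,0],[0,0,0]],[0,[0,0,0],[0,0,0]],[0,[0,0,0],[0,0,0]],[0,[0,0,0],[0,0,0]],[0,[0,0,0],[0,0,0]]])

```text
t: 10.43
ee_pos: [0.6163, 0.2719, 0.1811]
tool_rot: [[-0.842, 0.54, 0.0], [0.54, 0.842, -0.0], [-0.0, 0.0, -1.0]]
contact_force: [-2.3, -1.0, 4.1]
grip_width: 0.0557
grip_force: 30.0
```

>>> jog_arm(deltas=[[0,[0,0,25],[0,0,0]],[0,[0,0,35],[0,0,0]],[0,[-5,29,25],[0,0,0]],[0,[-6,29,25],[0,0,0]],[0,[0,0,0],[0,0,0]],[0,[0,0,0],[0,0,0]]])

```text
t: 10.93
ee_pos: [0.6047, 0.3312, 0.2915]
tool_rot: [[-0.843, 0.538, 0.002], [0.538, 0.843, 0.001], [-0.001, 0.002, -1.0]]
contact_force: [-0.1, -0.5, -1.5]
grip_width: 0.0554
grip_force: 30.0
```

Run:
```python
from h import *
c=look('wrist','w5')
m=roim(c,(0,0,640,440),FG)
print('green .038+.11',blobs(c,m,.148,100));print('green .004',blobs(c,m,.004,100))
```

```text
t 10.9833 ee [605.  330.  289.8] ty 57.3 q [ 0.33  0.77  1.07 -0.    1.3  -0.67] F [ 0.8 -0.7 -3.1] 0.05568143883291953
green .038+.11 [([317, 409], [632.0, 315.0], [54.0, 19.0], 57), ([317, 280], [589.0, 343.0], [54.0, 48.0], 57), ([355, 60], [537.0, 390.0], [26.0, 39.0], 76)]
green .004 [([317, 409], [729.0, 253.0], [117.0, 41.0], 57), ([317, 280], [636.0, 313.0], [118.0, 105.0], 57), ([355, 60], [523.0, 415.0], [56.0, 84.0], 76)]
```

View pics/w5.png

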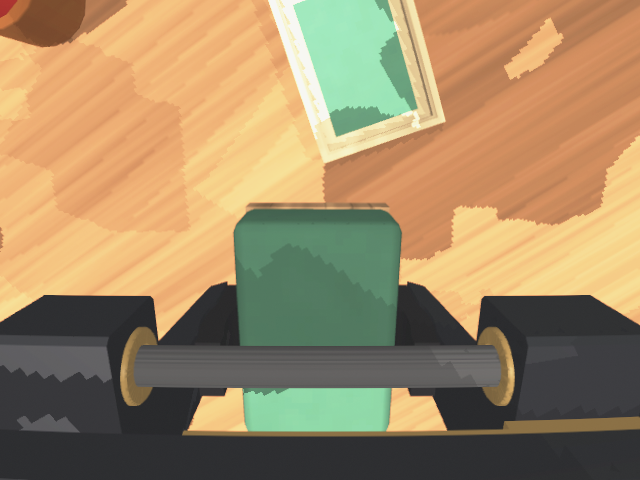

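The wrist view shows the block held, and the green cradle at (355,70) measured complete (84 x 56).

>>> jog_arm(deltas=[[0,[-20.5,21.25,-10],[0,0,0.0815]],[0,[-20.5,21.25,-10],[0,0,0.0815]],[0,[-20.5,21.25,-10],[0,0,0.0815]],[0,[-20.5,21.25,-10],[0,0,0.0815]],[0,[0,0,-30],[0,0,0]],[0,[0,0,-20],[0,0,0]],[0,[0,0,-6],[0,0,0]],[0,[0,0,-4],[0,0,0]],[0,[0,0,-3],[0,0,0]],[0,[0,0,0],[0,0,0]],[0,[0,0,0],[0,0,0]]])

```text
t: 11.9
ee_pos: [0.5238, 0.4146, 0.1885]
tool_rot: [[-0.97, 0.243, 0.001], [0.243, 0.97, 0.001], [-0.001, 0.001, -1.0]]
contact_force: [0.7, -0.5, -2.3]
grip_width: 0.0556
grip_force: 30.0
```

>>> jog_arm(deltas=[[0,[0,0,-2],[0,0,0]],[0,[0,0,-1.3],[0,0,0]],[0,[0,0,0],[0,0,0]],[1,[0,0,0],[0,0,0]],[1,[0,0,0],[0,0,0]],[1,[0,0,0],[0,0,0]],[1,[0,0,0],[0,0,0]],[1,[0,0,20],[0,0,0]],[1,[0,0,40],[0,0,0]],[1,[0,0,40],[0,0,0]],[1,[0,0,40],[0,0,0]],[1,[0,0,25],[0,0,0]],[1,[-28,-30,0],[0,0,0]],[1,[-28,-30,0],[0,0,0]],[1,[-28,-30,0],[0,0,0]],[1,[-28,-30,0],[0,0,0]],[1,[-28,-30,0],[0,0,0]],[1,[0,0,0],[0,0,0]],[1,[0,0,0],[0,0,0]]])

```text
t: 13.48
ee_pos: [0.3824, 0.2641, 0.3497]
tool_rot: [[-0.97, 0.243, 0.001], [0.243, 0.97, 0.0], [-0.001, 0.0, -1.0]]
contact_force: [0.8, -0.3, -0.8]
grip_width: 0.0881
grip_force: 0.0
```

Run:
```python
from h import *
c=look('wrist','w6')
print('lid .072',blobs(c,roim(c,(0,0,640,440),FR),.072,100))
```

```text
t 13.5333 ee [383.5 264.9 350. ] ty 75.9 q [ 0.35  0.24  1.75  0.    1.15 -0.97] F [ 0.2 -0.3 -0.6] 0.08769102053249665
lid .072 [([322, 235], [383.0, 269.0], [53.0, 55.0], 76)]
```

View pics/w6.png

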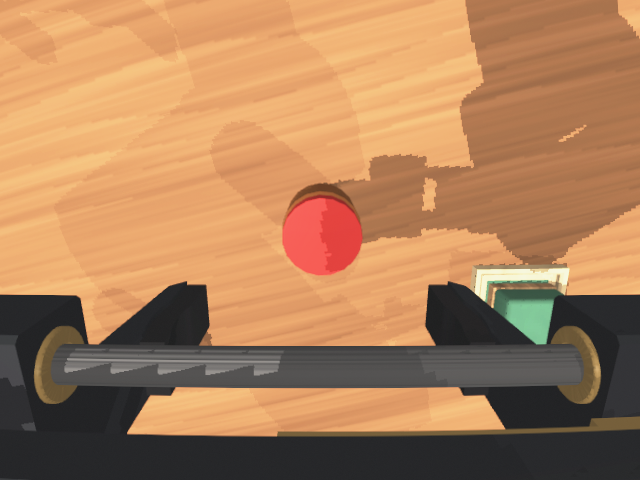

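The wrist view shows the red lid at (322,235), and the sander in its cradle at the lower right.

>>> jog_arm(deltas=[[1,[0,2,-25],[0,0,0]],[1,[0,2,-35],[0,0,0]],[1,[0,0,-35],[0,0,0]],[1,[0,0,-35],[0,0,0]],[1,[0,0,-22],[0,0,0]],[1,[0,0,-12],[0,0,0]],[1,[0,0,-2],[0,0,0]],[1,[0,0,0],[0,0,0]],[0,[0,0,0],[0,0,0]],[0,[0,0,0],[0,0,0]],[0,[0,0,0],[0,0,0]],[0,[0,0,0],[0,0,0]],[0,[0,0,0],[0,0,0]],[0,[0,0,0],[0,0,0]]])

```text
t: 14.7
ee_pos: [0.3834, 0.2689, 0.1837]
tool_rot: [[-0.97, 0.242, 0.001], [0.242, 0.97, 0.0], [-0.001, 0.0, -1.0]]
contact_force: [-1.3, -2.5, 5.6]
grip_width: 0.0578
grip_force: 30.0
```

>>> jog_arm(deltas=[[0,[0,0,15],[0,0,0]],[0,[0,0,30],[0,0,0]],[0,[0,0,35],[0,0,0]],[0,[5,-10,25],[0,0,0]],[0,[11,-23,10],[0,0,0]],[0,[16,-34,0],[0,0,0]],[0,[16,-34,0],[0,0,0]],[0,[16,-34,0],[0,0,0]],[0,[16,-34,0],[0,0,0]],[0,[16,-34,0],[0,0,0]],[0,[16,-34,0],[0,0,0]],[0,[16,-34,0],[0,0,0]],[0,[16,-34,0],[0,0,0]],[0,[16,-34,0],[0,0,0]],[0,[16,-34,0],[0,0,0]],[0,[16,-34,0],[0,0,0]],[0,[16,-34,0],[0,0,0]],[0,[16,-34,0],[0,0,0]],[0,[0,0,0],[0,0,0]],[0,[0,0,0],[0,0,0]]])

```text
t: 16.37
ee_pos: [0.6073, -0.2076, 0.2969]
tool_rot: [[-0.97, 0.245, -0.001], [0.245, 0.97, 0.001], [0.002, 0.001, -1.0]]
contact_force: [-0.2, -0.3, -2.8]
grip_width: 0.0576
grip_force: 30.0
```

Run:
```python
from h import *;import pickle
c=pickle.load(open('w3.pkl','rb'))
print('jc',blobs(c,roim(c,(0,100,200,290),FR),.004,100))
c=look('wrist','w7');print('lid',blobs(c,roim(c,(0,0,640,440),FR),.187,100))
```

```text
jc [([105, 237], [631.0, -256.0], [57.0, 56.0], 40)]
t 16.4167 ee [ 607.1 -206.3  297.2] ty 75.9 q [-0.51  0.66  1.25  0.    1.23 -1.84] F [-1.2 -0.1 -3.7] 0.05748344680103486
lid [([317, 408], [612.0, -208.0], [52.0, 14.0], 76), ([317, 323], [584.0, -201.0], [45.0, 17.0], 76), ([246, 264], [567.0, -214.0], [9.0, 16.0], 42)]
```

>>> jog_arm(deltas=[[0,[8,-16,0],[0,0,0]],[0,[8,-16,-10],[0,0,0]],[0,[8,-17,-25],[0,0,0]],[0,[0,0,-35],[0,0,0]],[0,[0,0,-20],[0,0,0]],[0,[0,0,-8],[0,0,0]],[0,[0,0,-5],[0,0,0]],[0,[0,0,-3],[0,0,0]],[0,[0,0,0],[0,0,0]],[0,[0,0,0],[0,0,0]]])

```text
t: 17.25
ee_pos: [0.6316, -0.2549, 0.1938]
tool_rot: [[-0.97, 0.242, 0.002], [0.242, 0.97, -0.001], [-0.002, -0.001, -1.0]]
contact_force: [-1.2, 0.2, -2.8]
grip_width: 0.0571
grip_force: 30.0
```

>>> jog_arm(deltas=[[0,[0,-0.5,-2],[0,0,0]],[0,[0,0,-1.5],[0,0,0]],[0,[0,0,0],[0,0,0]],[0,[0,0,0],[0,0,0]]])

```text
t: 17.58
ee_pos: [0.6313, -0.2556, 0.1888]
tool_rot: [[-0.97, 0.242, 0.0], [0.242, 0.97, -0.0], [-0.0, -0.0, -1.0]]
contact_force: [-0.3, -1.2, -2.3]
grip_width: 0.0568
grip_force: 30.0
```

>>> jog_arm(deltas=[[0,[0,0,-1],[0,0,0]],[0,[0,0,0],[0,0,0]],[1,[0,0,0],[0,0,0]],[1,[0,0,0],[0,0,0]],[1,[0,0,0],[0,0,0]],[1,[0,0,0],[0,0,0]],[1,[0,0,15],[0,0,0]],[1,[0,0,35],[0,0,0]],[1,[0,0,40],[0,0,0]],[1,[0,0,40],[0,0,0]],[1,[0,0,35],[0,0,0]],[1,[0,0,0],[0,0,0]],[1,[0,0,0],[0,0,0]]])

```text
t: 18.67
ee_pos: [0.6313, -0.2555, 0.355]
tool_rot: [[-0.97, 0.242, 0.004], [0.242, 0.97, -0.002], [-0.004, -0.001, -1.0]]
contact_force: [0.1, 0.2, -0.4]
grip_width: 0.0884
grip_force: 0.0
```

Run:
```python
from h import *
c=look('wrist','w8');print('lid',blobs(c,roim(c,(0,0,640,440),FR),.076,100))
```

```text
t 18.7167 ee [ 631.2 -255.5  352.6] ty 76.0 q [-0.56  0.71  1.02 -0.    1.41 -1.88] F [ 0.3  0.5 -0.6] 0.08809808023824348
lid [([456, 422], [806.0, -183.0], [78.0, 18.0], 76), ([317, 233], [631.0, -254.0], [53.0, 55.0], 81), ([310, 188], [602.0, -251.0], [41.0, 14.0], 89)]
```

View pics/w8.png

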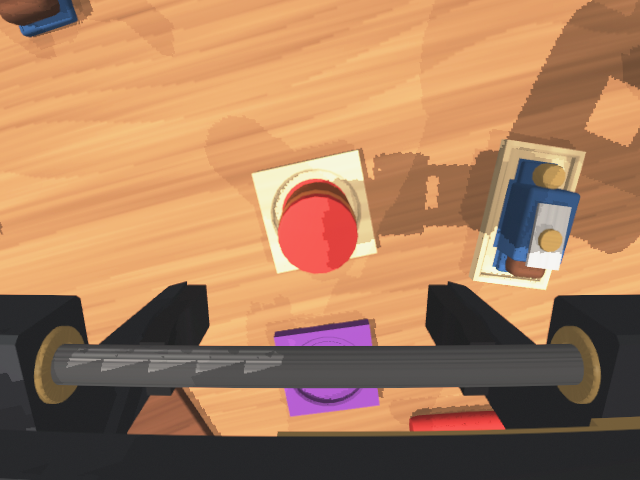

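The wrist view shows the jar upright in its cradle (lid at (317,233)), and the plane still in its own at (540,215).

>>> jog_arm(deltas=[[1,[3,39,0],[0,0,0]],[1,[3,39,0],[0,0,0]],[1,[3,39,0],[0,0,0]],[1,[3,39,0],[0,0,0]],[1,[3,39,0],[0,0,0]],[1,[3,39,0],[0,0,0]],[1,[3,39,0],[0,0,0]],[1,[3,39,0],[0,0,0]],[1,[4,35,0],[0,0,0]],[1,[0,0,0],[0,0,0]],[1,[0,0,0],[0,0,0]]])

```text
t: 19.63
ee_pos: [0.6591, 0.093, 0.3507]
tool_rot: [[-0.971, 0.24, -0.003], [0.24, 0.971, -0.0], [0.003, -0.001, -1.0]]
contact_force: [-0.2, -0.5, -0.4]
grip_width: 0.0884
grip_force: 0.0
```

Run:
```python
from h import *
c=look('wrist','w9')
cv2.imwrite('pics/w9.png',c['img'][:,:,::-1]);m=roim(c,(200,0,430,290),FY);print(blobs(c,m,.094,100))
```

```text
t 19.6833 ee [659.2  91.5 351. ] ty 76.0 q [-0.04  0.67  1.09 -0.    1.39 -1.36] F [ 0.4 -0.8  0.1] 0.08812166677017162
[([408, 257], [680.0, 148.0], [28.0, 5.0], 90), ([325, 241], [658.0, 101.0], [39.0, 52.0], 65)]
```

View pics/w9.png

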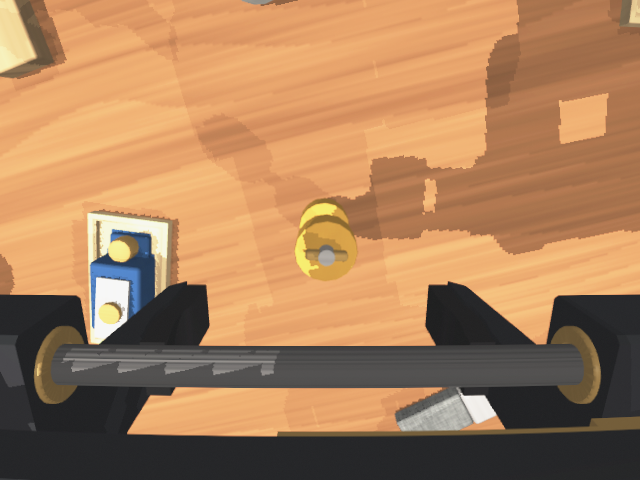

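The wrist view shows the clamp's upper spool disc centred at about (327,250), with a radius of 31 px.

Run:
```python
from h import *;import pickle
c=pickle.load(open('w9.pkl','rb'))
p=ray(c,[(327,250),(296,250),(358,250),(327,281)],.094)[:,:2]*1000;print(p.round(1),np.linalg.norm(p[1]-p[2]))
```

```text
[[663.3  99.5]
 [658.7  80.7]
 [667.9 118.3]
 [683.4  94.7]] 38.7493796791852
```

>>> jog_arm(deltas=[[1,[2,4,0],[0,0,0]],[1,[2.5,3.5,-20],[0,0,0]],[1,[0,0,-35],[0,0,0]],[1,[0,0,-35],[0,0,0]],[1,[0,0,-20],[0,0,0]],[1,[0,0,-10],[0,0,0]],[1,[0,0,-2],[0,0,0]],[1,[0,0,0],[0,0,0]],[0,[0,0,0],[0,0,0]],[0,[0,0,0],[0,0,0]],[0,[0,0,0],[0,0,0]],[0,[0,0,0],[0,0,0]],[0,[0,0,0],[0,0,0]],[0,[0,0,0],[0,0,0]],[0,[0,0,0],[0,0,0]]])

```text
t: 20.93
ee_pos: [0.6638, 0.0989, 0.2309]
tool_rot: [[-0.97, 0.242, 0.0], [0.242, 0.97, -0.0], [-0.0, 0.0, -1.0]]
contact_force: [-0.1, 0.9, 0.6]
grip_width: 0.0437
grip_force: 0.0
```

>>> jog_arm(deltas=[[0,[0,0,0],[0,0,0]],[0,[0,0,0],[0,0,0]],[0,[0,0,0],[0,0,0]]])

```text
t: 21.18
ee_pos: [0.6638, 0.0988, 0.2308]
tool_rot: [[-0.97, 0.242, 0.0], [0.242, 0.97, -0.0], [-0.0, -0.0, -1.0]]
contact_force: [-0.4, -1.5, 1.1]
grip_width: 0.0391
grip_force: 30.0
```

>>> jog_arm(deltas=[[0,[0,0,15],[0,0,0]],[0,[0,0,25],[0,0,0]],[0,[0,0,25],[0,0,0]],[0,[-4,-9,15],[0,0,0]],[0,[-9,-20,10],[0,0,0]],[0,[-16,-34,0],[0,0,0]],[0,[-16,-34,0],[0,0,0]],[0,[-16,-34,0],[0,0,0]],[0,[-16,-34,0],[0,0,0]],[0,[-16,-34,0],[0,0,0]],[0,[-16,-34,0],[0,0,0]],[0,[-16,-34,0],[0,0,0]],[0,[-16,-34,0],[0,0,0]],[0,[-16,-34,0],[0,0,0]],[0,[-12,-30,0],[0,0,0]],[0,[-5,-12,0],[0,0,0]],[0,[0,0,0],[0,0,0]],[0,[0,0,0],[0,0,0]]])

```text
t: 22.68
ee_pos: [0.4897, -0.278, 0.3203]
tool_rot: [[-0.97, 0.243, -0.0], [0.243, 0.97, 0.001], [0.001, 0.001, -1.0]]
contact_force: [0.3, 0.1, -2.2]
grip_width: 0.0391
grip_force: 30.0
```

Run:
```python
from h import *
c=look('wrist','w10');m=roim(c,(0,0,640,290),FY);print(blobs(c,m,.004,100))
```

```text
t 22.7333 ee [ 490.1 -277.3  320.4] ty 76.0 q [-0.72  0.47  1.5   0.    1.17 -2.05] F [ 0.2  0.4 -3.7] 0.03924836708516645
[([316, 265], [517.0, -283.0], [68.0, 52.0], 76), ([47, 136], [376.0, -455.0], [31.0, 27.0], 75), ([537, 86], [425.0, -99.0], [34.0, 52.0], 44), ([313, 74], [385.0, -253.0], [39.0, 39.0], 76), ([304, 64], [379.0, -256.0], [47.0, 56.0], 22), ([36, 38], [311.0, -438.0], [27.0, 30.0], 42)]
```

View pics/w10.png

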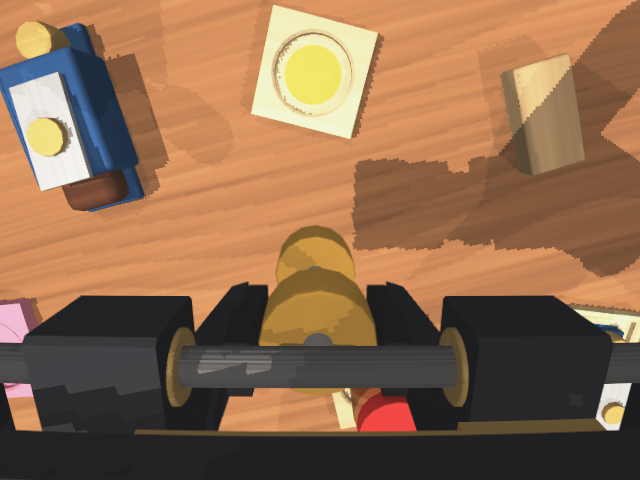

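The wrist view shows the yellow disc at (313,74), with the clamp hanging upright in the grip.

>>> jog_arm(deltas=[[0,[-15,4,0],[0,0,0]],[0,[-30,7,0],[0,0,0]],[0,[-30,7,-5],[0,0,0]],[0,[-20,4,-10],[0,0,0]],[0,[-10,2,-20],[0,0,0]],[0,[0,0,-25],[0,0,0]],[0,[0,0,-12],[0,0,0]],[0,[0,0,-5],[0,0,0]],[0,[0,0,-4],[0,0,0]],[0,[0,0,0],[0,0,0]],[0,[0,0,0],[0,0,0]]])

```text
t: 23.65
ee_pos: [0.3852, -0.2539, 0.2403]
tool_rot: [[-0.97, 0.242, 0.001], [0.242, 0.97, -0.001], [-0.001, -0.001, -1.0]]
contact_force: [-0.5, -0.1, -2.2]
grip_width: 0.0389
grip_force: 30.0
```

>>> jog_arm(deltas=[[0,[0,0,-2],[0,0,0]],[0,[0,0,-2],[0,0,0]],[0,[0,0,-1],[0,0,0]],[0,[0,0,0],[0,0,0]],[0,[0,0,0],[0,0,0]]])

```text
t: 24.07
ee_pos: [0.3848, -0.2541, 0.2348]
tool_rot: [[-0.97, 0.242, 0.0], [0.242, 0.97, -0.0], [-0.0, -0.0, -1.0]]
contact_force: [-0.2, -0.3, -1.9]
grip_width: 0.0392
grip_force: 30.0
```

Not bearing yet, so I'll ease down about 1 mm, check, and release.

>>> jog_arm(deltas=[[0,[0,0,-0.7],[0,0,0]],[0,[0,0,0],[0,0,0]],[0,[0,0,0],[0,0,0]]])

```text
t: 24.32
ee_pos: [0.385, -0.2542, 0.2346]
tool_rot: [[-0.97, 0.242, 0.001], [0.242, 0.97, -0.001], [-0.001, -0.001, -1.0]]
contact_force: [-1.1, 0.8, 6.5]
grip_width: 0.0391
grip_force: 29.9
```

Contact. Release, rise and back off for a final check.

>>> jog_arm(deltas=[[1,[0,0,0],[0,0,0]],[1,[0,0,0],[0,0,0]],[1,[0,0,0],[0,0,0]],[1,[0,0,0],[0,0,0]],[1,[0,0,0],[0,0,0]],[1,[0,0,10],[0,0,0]],[1,[0,0,25],[0,0,0]],[1,[0,0,40],[0,0,0]],[1,[0,0,40],[0,0,0]],[1,[0,0,20],[0,0,0]],[1,[-10,30,10],[0,0,0]],[1,[-10,35,10],[0,0,0]],[1,[0,35,0],[0,0,0]],[1,[0,35,0],[0,0,0]],[1,[0,35,0],[0,0,0]],[1,[0,0,0],[0,0,0]],[1,[0,0,0],[0,0,0]]])

```text
t: 25.73
ee_pos: [0.3647, -0.083, 0.3892]
tool_rot: [[-0.971, 0.239, 0.001], [0.239, 0.971, -0.0], [-0.001, -0.0, -1.0]]
contact_force: [-0.1, -0.6, 0.0]
grip_width: 0.0881
grip_force: 0.0
```

Run:
```python
from h import *
a=look('scene','s2')['img'];b=look('side','d2')['img']
f=lambda i,x0,x1,y0,y1:cv2.resize(i[y0:y1,x0:x1],(400,560),interpolation=cv2.INTER_CUBIC)
cv2.imwrite('pics/fin.png',np.hstack([f(a,180,430,110,370),f(b,180,430,170,430)])[:,:,::-1])
```

```text
t 25.7833 ee [364.8 -84.  389.2] ty 76.0 q [-0.54 -0.01  1.92 -0.    1.23 -1.87] F [ 0.   0.5 -0.5] 0.0881210085309502
t 25.8333 ee [364.9 -84.6 389.1] ty 76.0 q [-0.54 -0.01  1.92 -0.    1.23 -1.87] F [ 0.3 -0.1 -0.2] 0.0883530115839047
```

View pics/fin.png

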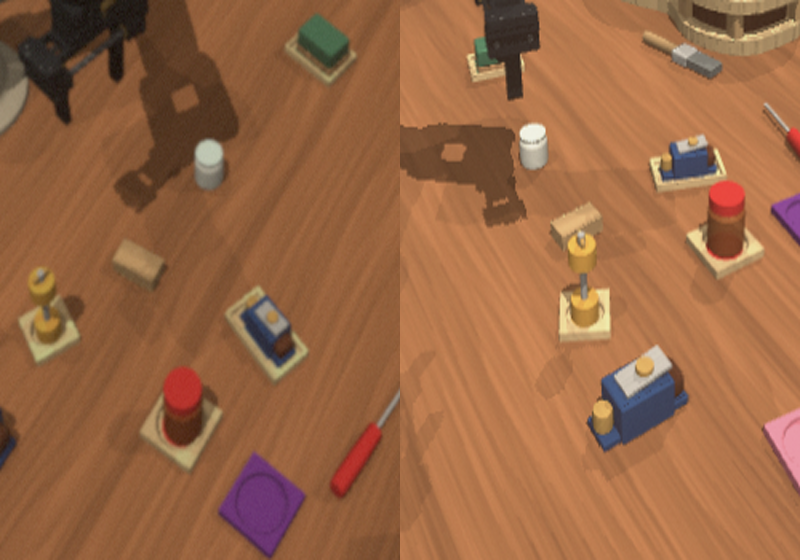

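Both views show all four tools upright inside their cradles: sander (320,45), plane (268,330), jar (182,415) and clamp (45,310) in the left panel.

```bash
python3 -c "
from bench import arm
print(arm.hand_in())"
```

```text
the job is handed in; nothing more can be done
None
```

I handed the job in at about 26 s on the robot's clock: the plane, sander, glue jar and spool clamp each stood upright and looked fully seated in their own cradles in the final camera check, though no verdict came back.

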